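Seat the brass stamping die in the corner of the setting plate and hold it

TASK

Take the brass stamping die from the rubber mat and stand it flat on the blue setting plate, with its long side along the longer fence. Press it into the corner so that it sits flush and firmly against both fences at once, and finish while still holding it pressed there, ready to be clamped. Leave the other dies and everything else on the bench where they are.

Things in the scene. Friction and masses are not known exactly. Their poses are not given: they have to be found in the camera images.
- brass_die: The brass-coloured stamping die, about 0.35 to 0.65 kg, loose, standing upright on the black rubber mat. A foot block 60 (its x) by 44 (its y) by 18 mm high, and centred on it a narrower grip block 40 (x) by 26 (y) by 24 mm high; 42 mm high in all. Origin: centre of its underside; z up; x along its long side. Turned half round it is the same.
- setting_plate: Die-setting plate, fixed to the bench: blue base 200 (its x) by 180 (its y) by 35 mm, on it a bright aluminium plate whose flat top is 50 mm above the bench, and two dark steel fences on that top, each 18 mm wide and 12 mm high. The origin is the centre of the underside, z up; x points towards the short fence and y towards the long fence. The corner opens towards its -x and -y.
- long_fence: The longer fence, 170 mm long along the setting plate's x, 18 mm wide, 12 mm high, at the plate's +y edge; its flat inner face looks to the plate's -y. Origin: centre of its underside (on the plate's top), 9 mm behind the inner face; axes parallel to the plate's. Rigid.
- short_fence: The shorter fence, 90 mm long along the setting plate's y, 18 mm wide, 12 mm high, at the plate's +x edge; its flat inner face looks to the plate's -x. Origin: centre of its underside (on the plate's top), 9 mm behind the inner face; axes parallel to the plate's. Rigid.
- corner (a point): Inner corner where the fences' faces meet, on the plate's top (50 mm above the bench); axes as the plate's. A seated die, long side along the long fence, has its centre 30 mm to -x and 22 mm to -y of this point. Friction under the die and along a fence it already presses on can take 10 N or more of a sideways push, so a push felt is not yet proof of touching.
- die_mat: Black rubber mat, fixed, 270 (its x) by 120 by 4 mm thick, on which the three dies stand in a row along its x, about 87 mm apart, in any order. Origin: centre of its underside.
- dark_die: Another die, same shape and size as the brass die, but dark steel. Origin: centre of its underside. To be left alone.
- grey_die: Another die, same shape and size as the brass die, but silvery grey aluminium. Origin: centre of its underside. To be left alone.
- spray_can: Amber spray can standing upright, 60 mm across, 170 mm high. Origin: centre of its underside. To be left alone.
- wrench: Steel wrench lying on the bench. Origin: underside near its middle. To be left alone.
- screwdriver: Screwdriver lying on the bench. Origin: underside near its middle. To be left alone.
- foil_core: Empty white plastic foil reel standing on end, 70 mm across, 60 mm high. Origin: centre of its underside. To be left alone.
- basket: Empty orange plastic basket on the bench, 160 by 220 by 70 mm high. Origin: centre of its underside. To be left alone.

How it is judged:
By the outcome, as a careful person would: the job done as asked, in the order asked, and still so for the second after the job is handed in, while the arm keeps its last pose, push and grip.
It also fails if it takes over 45 s, if anything falls off the work surface, if the arm or the gripper's body presses on something with over 40 N, if the wrist force passes 120 N, or if a joint passes its speed limit or range.

ROBOT

A 7-joint arm with a two-finger parallel gripper is mounted at the origin on the work surface. World frame = base frame: x ahead of the robot, y to its left, z up, the work surface at z = 0. Lengths are in m, angles in rad, forces in N, time in s.
With the tool pointing down it reaches from about 0.425 to 0.825 m from the base axis. Payload 3.6 kg.
Tool frame: the origin (TCP) lies at the very end of the fingers, on their centre line; the grasp point (between the pads) lies 19 mm behind it; z points along the fingers, y is the line along which they close (so a half turn about z gives the same grasp; the last joint's range is limited). The gripper opens to 85 mm and grips with 20 to 120 N. Pads are 22 mm wide; open, the fingers measure 114 mm over their backs; the gripper's body (76 mm by 85 mm) begins 54 mm behind the grasp point. The pads swing forward as they close: fully open they stand 13 mm farther back than shut.
Start: joints at [-1.175, 0.615, -0.013, 1.423, 0.008, 1.103, -0.04], TCP at [0.267, 0.593, 0.231] pointing down, gripper open.
Joint ranges: [-3.12, 3.12], [-0.3, 2.06], [-1.34, 1.32], [0.26, 2.42], [-1.36, 4.5], [0.01, 1.98], [-2.84, 2.84]. Speed limits (rad/s): [2.79, 2.79, 3.14, 3.14, 3.14, 3.14, 3.14].

INTERFACE

Orientations are given as a unit quaternion [x, y, z, w].
In Python, from station import arm, imaging, finish_job gives the robot as it stands. Calls block until the motion is done:
- arm.movep(position, orientation): joint-space move of the TCP to a pose.
- arm.line_to(position, velocity=0.15, ori=None): straight line of the TCP; ori=None keeps the orientation; velocity is the mean speed in m/s.
- arm.move_j(angles): joint-space move.
- arm.move_gripper(opening, effort=None): opening from 0.0 (shut) to 1.0 (fully open); effort is the grip in N (None keeps the last); returns when the fingers have stopped.
- arm.pause(seconds).
- arm.ik(position, orientation): joint angles nearest the present ones, or None.
- imaging.snapshot(name): name is "side" or "top" or "wrist"; returns the picture (420x560x3 uint8, blue, green, red); there is no depth.
- imaging.camera_info(name): a dict with "fx", "fy", "cx", "cy" (pixels), "R" (3x3) and "t" (3): a world point X has camera coordinates R X + t; the wrist camera has in their place "T_tool_cam" (4x4, takes a point from camera to tool coordinates, whose origin is the TCP and whose axes are the flange's). Camera axes: x right, y down, z forward; pixel columns grow to the right and rows downward; lengths in m; the calibration is good to about 2 mm. A picture is of the moment at which its call begins: read the wrist's pose just before it. camera_info takes no time and is no camera call.
A pose or a line that the arm cannot do raises arm.MotionError and nothing moves.
- finish_job(): hands the job in; it is judged then, once.
Trained networks look in the newest picture that a camera, given by its name, has taken for a name from the list of things; names that differ only in an ending like _2 or _b are one class to them, and where a whole thing is asked for, a point or a joint stands for the part that bears it (a point fixed in the world has none). Each returns a list of dicts, best first, with "confidence" (0 to 1); they miss things now and then, are a little off and sometimes report something else, mostly with a low value. They report only what shows in the picture. A call takes as long as a camera call.
- imaging.trace(camera, thing): "mask" (420x560 bool, what is visible of it) and "box" ([left, top, right, bottom] in pixels, round what is visible of it).
- imaging.mark_of(camera, thing): "point" ([column, row] in pixels: a listed point, or the origin of a listed thing).
Readings, each from a call of its own:
- arm.get_time(): time.
- arm.get_joint_positions(): joint angles.
- arm.get_dq(): joint speeds.
- arm.get_effort(): joint torques, N m.
- arm.get_tool_pos(): TCP position.
- arm.get_eef_rot(): TCP orientation.
- arm.get_ft_force(): force on the tool from outside, world axes, zero at the start.
- arm.get_wrist_torque(): the same for the moment, N m.
- arm.get_opening(): opening from 0.0 (shut) to 1.0 (fully open).
- arm.get_finger_force(): force on a finger pad.
Only numpy, scipy, OpenCV 4.12 (cv2) and the standard library are available. Lean on these libraries where they do the work, as an engineer would, in place of code of your own. Each camera call takes 0.05 s, during which the arm holds its last target. There are 200 camera calls.

## Working session

There is one attempt and no reset: what is moved stays moved. The work goes in short steps, each a Python script; the robot and the scene stay as the last script left them, time stands still between calls to the robot, and variables do not carry over. Pictures are saved under pics/ and viewed, at most 10 in all, crops included, and the job is handed in when it is done.

```bash
ls; mkdir -p pics
python3 - <<'E'
from station import arm, imaging
import cv2,numpy as np
print(arm.get_time(),arm.get_tool_pos(),arm.get_eef_rot(),arm.get_ft_force())
for n in ("side","top"):
    cv2.imwrite(f"pics/{n}0.png",imaging.snapshot(n)); c=imaging.camera_info(n); print(n,c)
    for t in ("brass_die","dark_die","grey_die","setting_plate","long_fence","short_fence","corner","die_mat"):
        m=imaging.mark_of(n,t); print(t,[(np.round(d["point"],1),round(d["confidence"],2)) for d in m[:2]])
print(imaging.camera_info("wrist"))
E
```

```text
pics
station.py
0.0 [0.2663784  0.59203927 0.23012756] [ 2.09794220e-01  9.77744686e-01 -1.28331153e-03 -2.59399020e-04] [-0.36678361  0.37170785 -0.06119156]
side {'fx': 497.08542623632115, 'fy': 497.08542623632115, 'cx': 283.73659263604065, 'cy': 202.46392890853073, 'R': array([[ 9.89653638e-01, -1.43477060e-01, -1.05546675e-04],
       [-1.02250062e-01, -7.04768057e-01, -7.02030563e-01],
       [ 1.00650895e-01,  6.94777892e-01, -7.12146809e-01]]), 't': array([-0.5783286 ,  0.08249008,  1.64635807])}
brass_die [(array([303.5, 273.5]), 0.69)]
dark_die [(array([243.3, 277. ]), 0.79), (array([276.3, 277.1]), 0.28)]
grey_die [(array([276.8, 279.4]), 0.66), (array([278. , 153.9]), 0.49)]
setting_plate [(array([259.8, 173.2]), 0.9), (array([265.4, 128.9]), 0.56)]
long_fence [(array([248.8, 157.6]), 0.79)]
short_fence [(array([274.8, 151.8]), 0.6), (array([321.3, 349.7]), 0.51)]
corner [(array([270.2, 145.2]), 0.85)]
die_mat [(array([276.4, 274.8]), 0.58)]
top {'fx': 464.86177881058563, 'fy': 464.86177881058563, 'cx': 279.4712840385869, 'cy': 210.12613537703032, 'R': array([[ 2.06467932e
[... 341 characters left out ...]
setting_plate []
long_fence [(array([166.9, 240.3]), 0.69), (array([358.3, 234.6]), 0.68)]
short_fence [(array([183.7, 205. ]), 0.62), (array([365.2, 270.5]), 0.4)]
corner [(array([164.4, 214.4]), 0.62)]
die_mat [(array([361.8, 236. ]), 0.79)]
{'fx': 307.8670919578834, 'fy': 307.8670919578834, 'cx': 280.0679781552476, 'cy': 211.0540711076437, 'T_tool_cam': array([[-1.35524920e-03, -9.53273683e-01, -3.02105028e-01,
         7.68291100e-02],
       [ 9.99998821e-01, -1.07378956e-03, -1.09773835e-03,
         1.12824740e-04],
       [ 7.22047855e-04, -3.02106160e-01,  9.53274015e-01,
        -1.41467929e-01],
       [ 0.00000000e+00,  0.00000000e+00,  0.00000000e+00,
         1.00000000e+00]])}
```

View pics/top0.png

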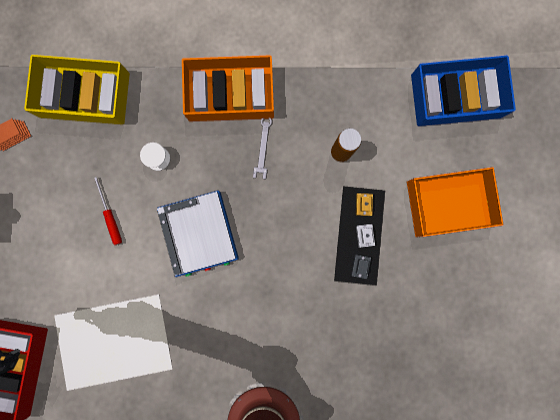

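View pics/side0.png

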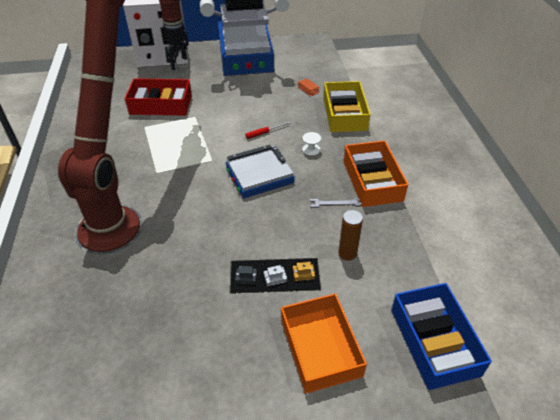

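The top view shows the brass die at (365,204) and the setting plate around (198,235). The long fence is on its left, columns 160–185, and the short fence is at the top near row 203. The side view confirms the order dark, grey, brass, with the spray can near the brass die. Next I'll look with the wrist camera from above each.

```bash
cat > h.py <<'E'
from station import arm, imaging, finish_job
import cv2, numpy as np
from scipy.spatial.transform import Rotation as Ro
def qd(psi): return [np.cos(psi/2),np.sin(psi/2),0,0]   # tool down, tool x at world angle psi
def cam(n):
    c=imaging.camera_info(n); K=np.array([[c["fx"],0,c["cx"]],[0,c["fy"],c["cy"]],[0,0,1]])
    if n=="wrist":
        T=np.eye(4); T[:3,:3]=Ro.from_quat(arm.get_eef_rot()).as_matrix(); T[:3,3]=arm.get_tool_pos()
        T=T@c["T_tool_cam"]; R=T[:3,:3].T; return K,R,-R@T[:3,3]
    return K,np.array(c["R"]),np.array(c["t"])
def ray(C,p,z):
    K,R,t=C; d=R.T@np.linalg.inv(K)@[p[0],p[1],1]; o=-R.T@t; return (o+d*(z-o[2])/d[2])[:2]
def proj(C,X):
    K,R,t=C; x=(K@(R@np.atleast_2d(X).T+t[:,None])); return (x[:2]/x[2]).T
E
python3 - <<'E'
from h import *
C=cam("top")
b=ray(C,(365.5,204.2),.02); k=ray(C,(172,212),.05); c2=ray(C,(198,235),.05); S=cam("side")
print(b,k,c2,ray(S,(303.5,273.5),.004),ray(S,(270.2,145.2),.05))
print([arm.ik([*b,.2],qd(p)) is not None for p in (0,1.57,3.14,-1.57)])
# plate first (start is on that side)
for n,(p) in (("plate",c2*.4+k*.6),("die",b)):
    a=np.arctan2(p[1],p[0])
    arm.movep([*p,.24 if n=="plate" else .2],qd(np.pi+a)); arm.pause(.3)
    C=cam("wrist"); np.savez(n,K=C[0],R=C[1],t=C[2]); cv2.imwrite(f"pics/w_{n}.png",imaging.snapshot("wrist"))
    for t in (("long_fence","short_fence","corner") if n=="plate" else ("brass_die",)):
        print(t,[(np.round(d["point"],1),round(d["confidence"],2)) for d in imaging.mark_of("wrist",t)[:2]])
    print(arm.get_time(),arm.get_joint_positions())
E
```

```text
[ 0.60447647 -0.28302633] [0.57974926 0.25056005] [0.51725682 0.17884277] [ 0.604322   -0.28066259] [0.57489551 0.28945107]
[True, True, True, True]
long_fence [(array([329.6, 149.9]), 0.61)]
short_fence [(array([267.9, 224.8]), 0.69)]
corner [(array([310.1, 217.8]), 0.63)]
3.1167 [-0.30918702  0.52846916 -0.17381595  1.5681869   0.10045453  1.05369754
  1.44199158]
brass_die [(array([275.6, 182.3]), 0.69), (array([104.7, 272.3]), 0.63)]
5.3667 [ 0.37195707  0.67063591  0.05958776  1.40922909 -0.04242739  1.06291194
  1.57260425]
```

View pics/w_plate.png

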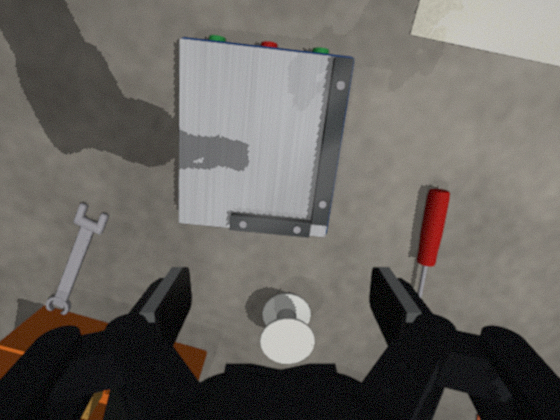

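View pics/w_die.png

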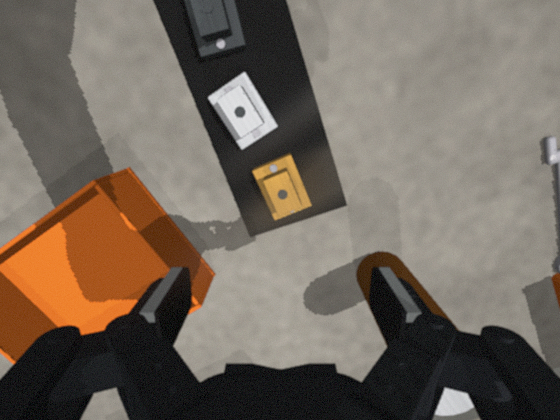

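The plate view shows the long fence at columns 310–350, rows 55–225, and the short fence at row ~225, columns 230–310, with the inner corner near (310,217). The die view shows the brass die at (282,187), its long side roughly along the row, with grey at (242,110) and the can's top near (385,270). Next I'll fit both by code.

```bash
cat > fit.py <<'E'
from h import *
from scipy.optimize import minimize
def load(n): d=np.load(n+".npz"); return d["K"],d["R"],d["t"]
def box(l,w,z0,z1): return np.array([[sx*l/2,sy*w/2,z] for sx in(-1,1) for sy in(-1,1) for z in(z0,z1)])
def place(P,x,y,a):
    c,s=np.cos(a),np.sin(a); return np.c_[x+c*P[:,0]-s*P[:,1],y+s*P[:,0]+c*P[:,1],P[:,2]]
def sil(C,polys):
    m=np.zeros((420,560),np.float32)
    for P in polys:
        h=cv2.convexHull(np.float32(proj(C,P)))
        cv2.fillConvexPoly(m,np.int32(np.round(h*256)),1.0,cv2.LINE_AA,8)
    return m
def fit_die(C,mask,x0,z=.004,**k):
    B=[box(.06,.044,z,z+.018),box(.04,.026,z+.018,z+.042)]
    M=cv2.GaussianBlur(mask.astype(np.float32),(0,0),1.5)
    f=lambda q:float(((cv2.GaussianBlur(sil(C,[place(b,q[0]/100,q[1]/100,q[2]) for b in B]),(0,0),1.5)-M)**2).sum())
    best=None
    for a in x0[2]:
        r=minimize(f,[x0[0]*100,x0[1]*100,a],method="Nelder-Mead",options=dict(initial_simplex=[[x0[0]*100,x0[1]*100,a],[x0[0]*100+1,x0[1]*100,a],[x0[0]*100,x0[1]*100+1,a],[x0[0]*100,x0[1]*100,a+.25]]))
        if best is None or r.fun<best.fun: best=r
    return best.x[0]/100,best.x[1]/100,best.x[2],best.fun
E
python3 - <<'E'
from fit import *
C=load("die"); im=cv2.imread("pics/w_die.png"); hsv=cv2.cvtColor(im,cv2.COLOR_BGR2HSV)
m=np.zeros((420,560),bool); s=np.s_[140:235,235:330]
m[s]=((hsv[s][...,0]>10)&(hsv[s][...,0]<35)&(hsv[s][...,1]>80)&(hsv[s][...,2]>50))
m=cv2.morphologyEx(m.astype(np.uint8),cv2.MORPH_CLOSE,np.ones((9,9)))>0
print("area",m.sum())
b=ray(C,(282,187),.02); print("rough",b)
r=fit_die(C,m,(b[0],b[1],np.arange(0,3.1,.5))); print("die",r, np.degrees(r[2]))
for sx in (-1,1):
  d=np.array(r[:2]); print("finger tips", d+sx*.057*np.array([-np.sin(r[2]),np.cos(r[2])]))
T=cam("top"); print("can top",ray(T,(349,139),.17),"side",ray(cam("side"),(352,216),.17), "foil",ray(T,(155,152),.06))
print("grey",ray(C,(240,112),.046))
# fence inner edges
C=load("plate"); im=cv2.imread("pics/w_plate.png"); g=cv2.cvtColor(im,cv2.COLOR_BGR2GRAY)
print("long rows")
for y in (60,80,130,170,200): print(y,g[y,312:360:1].tolist())
print("short cols")
for x in (230,240,260,280,300): print(x,g[200:245,x].tolist())
cv2.imwrite("pics/crop_plate.png",cv2.resize(im[30:250,170:370],None,fx=2.7,fy=2.7,interpolation=cv2.INTER_CUBIC))
E
```

```text
area 2680
rough [ 0.60386606 -0.27986034]
die (np.float64(0.6048409355887726), np.float64(-0.27939690401074224), np.float64(-0.01985208746200153), np.float64(88.15105438232422)) -1.1374408260972657
finger tips [ 0.60370944 -0.33638567]
finger tips [ 0.60597243 -0.22240814]
can top [ 0.75606236 -0.21550181] side [ 0.75402542 -0.21771272] foil [0.74300965 0.2973249 ]
grey [ 0.51843464 -0.28253842]
long rows
60 [169, 161, 167, 172, 165, 165, 171, 168, 164, 161, 162, 165, 166, 163, 162, 145, 109, 104, 107, 99, 90, 63, 47, 65, 67, 62, 74, 70, 73, 70, 68, 72, 78, 73, 69, 74, 77, 71, 77, 74, 79, 82, 103, 116, 121, 121, 127, 121]
80 [172, 168, 167, 169, 175, 179, 178, 173, 174, 170, 164, 165, 163, 148, 117, 107, 108, 101, 83, 69, 76, 80, 89, 89, 90, 79, 85, 93, 96, 95, 94, 89, 87, 84, 81, 83, 85, 89, 86, 103, 124, 124, 129, 129, 129, 130, 127, 129]
130 [174, 180, 181, 177, 179, 173, 151, 119, 111, 110, 101, 67, 41, 65, 73, 73, 75, 74, 73, 71, 73, 77, 71, 64, 70, 71, 70, 74, 77, 71, 80, 100, 122, 127, 127, 132, 132, 131, 130, 125, 128, 133, 128, 128, 131, 127, 129, 130]
170 [138, 122, 123, 11
[... 809 characters left out ...]
 118, 120, 123, 122, 122, 125, 123, 121, 121, 118, 120, 121]
260 [173, 171, 169, 169, 171, 168, 164, 172, 171, 166, 162, 156, 159, 143, 116, 89, 72, 75, 85, 89, 89, 84, 88, 91, 91, 91, 87, 88, 88, 85, 80, 85, 88, 104, 122, 122, 117, 120, 124, 125, 122, 126, 123, 122, 124]
280 [163, 161, 164, 164, 163, 163, 160, 162, 166, 163, 163, 166, 159, 154, 152, 141, 111, 85, 67, 70, 83, 84, 83, 80, 82, 81, 80, 80, 78, 71, 77, 72, 75, 69, 86, 103, 121, 121, 123, 120, 119, 122, 120, 118, 120]
300 [166, 163, 162, 165, 164, 162, 161, 158, 162, 162, 161, 164, 161, 161, 160, 157, 153, 153, 123, 73, 45, 60, 69, 76, 71, 72, 73, 91, 110, 118, 123, 103, 84, 69, 60, 70, 88, 110, 131, 127, 124, 124, 125, 123, 124]
```

View pics/crop_plate.png

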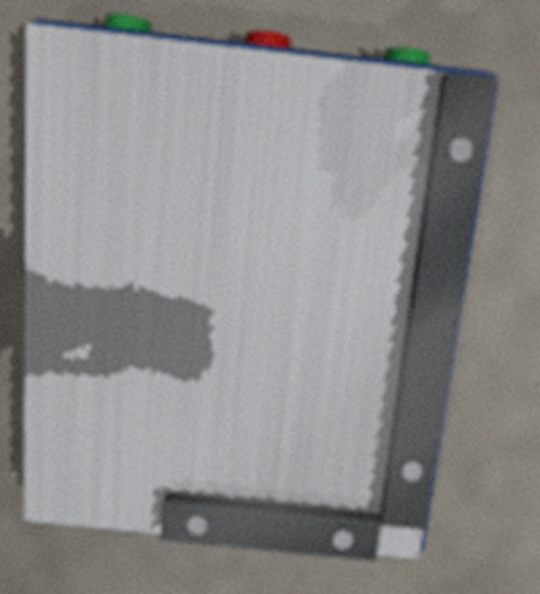

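The crop shows the inner face of the long fence as a dark line from about (334,60) to (314,200) in the full picture, and the short fence's from (240,214) to (300,220). There are shadows on the plate beside both.

Run:
```python
from fit import *
C=load("plate")
def line(P,z):
    Q=np.array([ray(C,p,z) for p in P]); v=np.linalg.svd(Q-Q.mean(0))[2][0]; return Q.mean(0),np.degrees(np.arctan2(v[1],v[0]))%180
L=line([(334,60),(331,80),(324,130),(318,170),(314,200)],.056); Lo=line([(353.5,60),(351,80),(342.8,130),(337,170),(332,200)],.062)
S=line([(240,214),(260,216),(280,218),(300,220)],.056); So=line([(240,230.5),(260,232.8),(280,234.8),(300,236.7)],.062)
print(L,Lo,S,So)
def inter(A,B):
    a=np.radians([A[1],B[1]]); M=np.c_[[np.cos(a[0]),np.sin(a[0])],[-np.cos(a[1]),-np.sin(a[1])]]
    return A[0]+np.linalg.solve(M,B[0]-A[0])[0]*M[:,0]
print("corner",inter(L,S), "outer",inter(Lo,So), np.linalg.norm(inter(L,S)-inter(Lo,So))*1e3,"expect 25.5")
# grasp
x,y,a=.6048,-.2794,-.0199
q=qd(np.pi+a)
arm.movep([x,y,.13],q); arm.move_gripper(.75,40)
arm.line_to([x,y,.023],.1); print("down",arm.get_ft_force(),arm.get_tool_pos())
arm.move_gripper(0,60); print("grip",arm.get_opening(),arm.get_finger_force(),arm.get_ft_force(),arm.get_tool_pos(),arm.get_time())
imaging.snapshot("wrist"); cv2.imwrite("pics/grip.png",imaging.snapshot("wrist"))
```

```text
(array([0.48207143, 0.24125766]), np.float64(15.791364987104231)) (array([0.47499581, 0.25814152]), np.float64(16.187745435391793)) (array([0.58952509, 0.22391108]), np.float64(105.76627262379348)) (array([0.60587054, 0.23046498]), np.float64(105.4818351955164))
corner [0.57704423 0.2681168 ] outer [0.58903508 0.29124654] 26.05312659168389 expect 25.5
down [ 0.15991604 -0.15409613  0.1209055 ] [ 0.60544295 -0.27971241  0.02385145]
grip 0.2929164752073481 61.46535515785217 [-1.23756498 -1.83421618  3.66563044] [ 0.60516486 -0.2798908   0.02380172] 7.7917
```

View pics/grip.png

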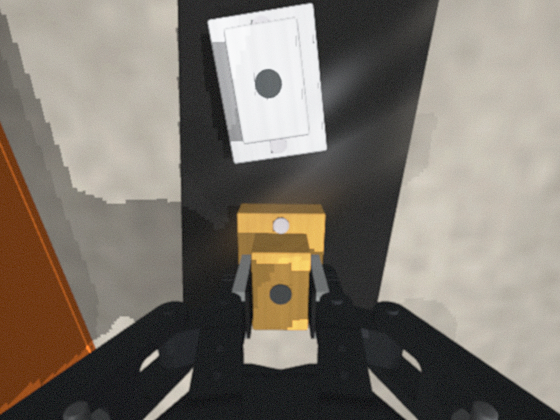

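The die is held squarely by its grip block, foot end at (281,225), and the grey die is untouched. Now I'll lift it and carry it over, with the camera turned to face the corner.

Run:
```python
from fit import *
p=arm.get_tool_pos()
arm.line_to([p[0],p[1],.16],.2); print("lift",arm.get_opening(),arm.get_ft_force(),arm.get_finger_force())
a=np.radians(15.8); ex=np.array([np.cos(a),np.sin(a)]); ey=np.array([-ex[1],ex[0]])
k=np.array([.5770,.2681]); c=k-.030*ex-.022*ey
s=c-.02*ex-.02*ey
arm.movep([*s,.16],qd(a)); arm.line_to([*s,.105],.15); arm.pause(.3)
C=cam("wrist"); np.savez("hov",K=C[0],R=C[1],t=C[2]); cv2.imwrite("pics/hov.png",imaging.snapshot("wrist"))
for t in ("corner","short_fence","long_fence"): print(t,[(ray(C,d["point"],.05),d["point"],round(d["confidence"],2)) for d in imaging.mark_of("wrist",t)[:2]])
print(s,arm.get_tool_pos(),arm.get_eef_rot(),arm.get_ft_force(),arm.get_wrist_torque(),arm.get_opening(),arm.get_time(),proj(C,[[*k,.05],[*(k-.1*ex),.05],[*(k-.08*ey),.05]]))
```

```text
lift 0.2921316426525883 [-0.4006429   0.29396965 -6.60794569] 60.19494652748108
corner [(array([0.57861079, 0.26689332]), [216.3, 158.0], 0.61)]
short_fence [(array([0.59814429, 0.22801841]), [283.3, 144.8], 0.96)]
long_fence [(array([0.49684702, 0.25350767]), [210.5, 273.3], 0.93)]
[0.54032487 0.21407283] [0.54038567 0.21416953 0.10523675] [ 9.90496317e-01  1.37539128e-01  1.66536836e-04 -8.56149550e-05] [ 0.94926055  0.07169416 -6.0064388 ] [-0.02179182  0.02945032  0.01207647] 0.2891645852652964 12.3417 [[213.91798664 159.92530592]
 [222.83984618 296.21074772]
 [339.0876764  159.75416105]]
```

View pics/hov.png

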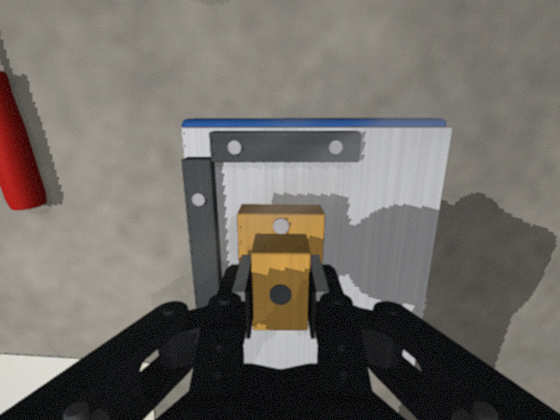

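The picture shows the foot's front edge at row ~206, columns 238–324, parallel to the short fence's inner edge at row ~161. The long fence's inner face is at column ~215, and the corner is near (214,160), which agrees with the earlier fit. I'll check the yaw to subpixel, then descend.

Run:
```python
from fit import *
C=load("hov"); im=cv2.imread("pics/hov.png").astype(float); g=cv2.GaussianBlur(im,(0,0),1.0)
def edge(img,cols,r0,r1):
    P=[]
    for x in cols:
        d=np.abs(np.diff(img[r0:r1,x])); i=d[1:-1].argmax()+1; w=d[i-1:i+2]; P.append((x,r0+i+.5+(w@[-1,0,1])/w.sum()))
    return np.array(P)
def ang(P,z):
    vx,vy,_,_=cv2.fitLine(np.float32(P),cv2.DIST_HUBER,0,.01,.001).ravel(); x0,y0=cv2.fitLine(np.float32(P),cv2.DIST_HUBER,0,.01,.001).ravel()[2:]
    a,b=ray(C,(x0-50*vx,y0-50*vy),z),ray(C,(x0+50*vx,y0+50*vy),z); v=b-a
    return np.degrees(np.arctan2(v[1],v[0]))%180-90, (x0,y0)
G=g.mean(2)
print("short outer top",ang(edge(G,range(216,354,3),124,140),.062))
print("short inner",ang(edge(G,range(250,350,3),154,168),.062))
T=g[...,2]-g[...,0]
print("foot front",ang(edge(T,range(243,321,3),198,214),.103))
print("long inner top",(ang(edge(G.T,range(175,245,3),205,232)[:,::-1],.062)[0]+90)%180)
print("long outer",(ang(edge(G.T,range(175,270,3),178,198)[:,::-1],.062)[0]+90)%180)
```

```text
short outer top (np.float64(15.762754794379376), (np.float32(273.9), np.float32(130.49222)))
short inner (np.float64(15.715586213806873), (np.float32(288.7), np.float32(161.55594)))
foot front (np.float64(14.871669377243492), (np.float32(275.7), np.float32(204.02995)))
long inner top 15.957291616354212
long outer 15.840637178755571
```

```bash
cat > push.py <<'E'
from h import *
a=np.radians(15.8); ex=np.array([np.cos(a),np.sin(a),0]); ey=np.array([-ex[1],ex[0],0]); ez=np.array([0,0,1.])
c=np.array([.5770,.2681,0])-.030*ex-.022*ey+.0698*ez   # expected seated TCP
B=np.array([ex,ey,ez])
def st(tag=""):
    f=B@arm.get_ft_force(); m=B@arm.get_wrist_torque(); d=B@(arm.get_tool_pos()-c)*1e3
    print(tag,"d",d.round(2),"F",f.round(1),"M",m.round(2),"t",round(arm.get_time(),2)); return f,d
E
python3 - <<'E'
from push import *
arm.move_gripper(0,90)
t=c-.008*ex-.008*ey
arm.line_to(t+.008*ez,.12); st("above")
for i in range(24):
    z=.004-.0005*i
    arm.line_to(t+z*ez,.02); f,d=st(i)
    if f[2]>-1: break
np.save("cmd.npy",t+z*ez)
cv2.imwrite("pics/on.png",imaging.snapshot("wrist"))
E
```

```text
above d [-8.51 -7.72  7.2 ] F [ 0.3 -0.6 -5.1] M [-0.03 -0.01 -0.03] t 12.97
0 d [-8.08 -8.22  4.24] F [-0.3 -0.  -6.3] M [-0.01 -0.01 -0.03] t 13.32
1 d [-7.95 -8.01  3.65] F [ 0.6 -0.4 -7.2] M [-0.    0.03 -0.07] t 13.57
2 d [-8.03 -7.98  2.97] F [ 0.3 -0.3 -6.6] M [-0.01 -0.    0.  ] t 13.82
3 d [-8.05 -8.01  2.44] F [-0.4  0.4 -6.2] M [ 0.   -0.01  0.05] t 14.07
4 d [-8.04 -8.02  1.96] F [ 0.4 -0.6 -6.1] M [ 0.02 -0.01  0.01] t 14.32
5 d [-8.05 -7.97  1.45] F [ 0.7 -0.5 -5.9] M [ 0.03  0.04 -0.05] t 14.57
6 d [-8.02 -8.01  0.96] F [ 1.   0.  -6.8] M [-0.02  0.05 -0.01] t 14.82
7 d [-8.03 -8.02  0.45] F [ 0.3  0.3 -6.6] M [0.02 0.01 0.01] t 15.07
8 d [-7.93 -8.03  0.14] F [-0.9 -0.5 -4.8] M [ 0.    0.04 -0.  ] t 15.32
9 d [-7.92 -8.03  0.12] F [-1.5  0.3  0.4] M [0.1  0.36 0.06] t 15.57
```

View pics/on.png

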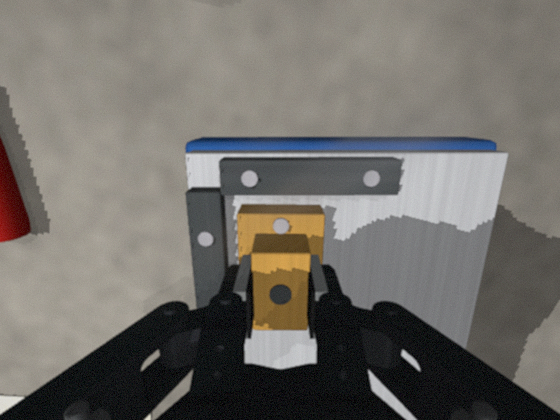

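The die is standing on the plate: its foot (238–324, row 206) has its front edge parallel to the short fence (row 193), with the long fence to its left at column ~222. Now I'll push towards the long fence first.

Run:
```python
from push import *
t=np.load("cmd.npy")
t=t+.005*ey; arm.line_to(t,.03); st("y5")
for i in range(14):
    t=t+.0006*ey; arm.line_to(t,.02); f,d=st(i)
    if f[1]<-14: break
np.save("cmd.npy",t)
```

```text
y5 d [-7.1  -4.35  0.15] F [-0.4 -3.7  0.7] M [-0.74  0.17  0.04] t 15.94
0 d [-7.1  -4.09  0.17] F [-0.2 -5.4  2.6] M [-1.12  0.13  0.03] t 16.19
1 d [-7.08 -3.35  0.16] F [-0.5 -4.7  2.6] M [-1.    0.13  0.01] t 16.44
2 d [-7.02 -2.72  0.17] F [-0.  -5.1  3. ] M [-1.08  0.1  -0.01] t 16.69
3 d [-7.02 -2.03  0.13] F [-0.4 -4.6  2.2] M [-1.06  0.12  0.05] t 16.94
4 d [-7.02 -1.41  0.14] F [-0.1 -4.9  3.6] M [-1.09  0.05  0.02] t 17.19
5 d [-7.04 -0.78  0.12] F [-0.3 -4.2  2.6] M [-1.06  0.03  0.03] t 17.44
6 d [-7.01 -0.15  0.14] F [ 1.6 -5.1  1.9] M [-1.09  0.09  0.03] t 17.69
7 d [-7.    0.02  0.17] F [ 0.6 -6.2  3.6] M [-1.17  0.05  0.02] t 17.94
8 d [-6.99  0.06  0.17] F [ 0.9 -7.3  2.8] M [-1.38  0.1   0.09] t 18.19
9 d [-7.02  0.08  0.19] F [-0.  -6.6  2.6] M [-1.55  0.1   0.13] t 18.44
10 d [-7.03  0.12  0.21] F [ 0.4 -7.2  2.5] M [-1.64  0.08  0.14] t 18.69
11 d [-7.01  0.14  0.23] F [-0.4 -9.4  2.3] M [-1.87  0.13  0.17] t 18.94
12 d [-7.02  0.17  0.25] F [ 0.1 -8.5  2.1] M [-1.98  0.11  0.2 ] t 19.19
13 d [-7.01  0.18  0.26] F [-0.7 -9.4  2.3] M [-2.15  0.14  0.15] t 19.44
```

Contact with the long fence is at the expected place (stalled at d_y≈0). A positive Mz means the rear end touches first, which agrees with the ~0.9° yaw error seen in the picture. I'll correct the yaw, then push in x.

Run:
```python
from push import *
t=np.load("cmd.npy")
for y in (16.3,16.8):
    arm.line_to(t,.02,ori=qd(np.radians(y))); st(y); print(np.degrees(2*np.arctan2(*arm.get_eef_rot()[[1,0]])))
t=t+.006*ex; arm.line_to(t,.03); st("x6")
for i in range(12):
    t=t+.0012*ex; arm.line_to(t,.03); f,d=st(i)
    if f[0]<-16: break
np.save("cmd.npy",t)
```

```text
16.3 d [-6.84  0.38  0.24] F [ 0.7 -9.4  1.7] M [-2.06  0.03  0.2 ] t 19.69
16.170491631223094
16.8 d [-6.76  0.41  0.24] F [ 0.1 -9.7  1.9] M [-2.01  0.04 -0.15] t 19.94
16.55471828512035
x6 d [-6.52  0.33  0.27] F [-10.3  -9.3  11.4] M [-1.97  2.16 -0.08] t 20.29
0 d [-6.47  0.34  0.29] F [-12.8  -8.7  14.3] M [-1.95  2.59 -0.1 ] t 20.54
1 d [-6.42  0.3   0.34] F [-14.6  -8.8  15.8] M [-1.89  3.04 -0.07] t 20.79
2 d [-6.33  0.33  0.39] F [-17.1  -8.9  18.7] M [-1.92  3.48 -0.09] t 21.04
```

Stuck on friction, still 6 mm short of the short fence, because Fz climbed with the push. I'll ease the downward and y loads, then go on.

Run:
```python
from push import *
t=np.load("cmd.npy"); q=qd(np.radians(16.7))
t=t-.006*ey-.004*ex+.0012*ez; arm.line_to(t,.04,ori=q); st("ease")
for i in range(14):
    t=t+.0012*ex
    arm.line_to(t,.03); f,d=st(i)
    if f[2]>3: t=t+.0003*ez
    if f[2]<-4: t=t-.0003*ez
    if f[0]<-15: break
np.save("cmd.npy",t)
```

```text
ease d [-5.74  0.13  0.25] F [-7.7 -1.8  4.8] M [-0.56  1.49 -0.07] t 21.38
0 d [-5.64  0.11  0.28] F [-9.2 -1.9  9.3] M [-0.56  2.01 -0.08] t 21.62
1 d [-3.72  0.1   0.31] F [-8.5 -2.6  6.4] M [-0.58  1.59 -0.04] t 21.88
2 d [-2.14  0.11  0.31] F [-7.  -2.   2.9] M [-0.63  1.33 -0.03] t 22.12
3 d [-1.39  0.1   0.33] F [-8.2 -2.7  4.1] M [-0.63  1.53 -0.08] t 22.38
4 d [-0.2   0.14  0.31] F [-6.8 -3.5  2.1] M [-0.64  1.43 -0.07] t 22.62
5 d [-0.13  0.16  0.36] F [-9.  -2.4  4.9] M [-0.6   1.87 -0.1 ] t 22.88
6 d [-0.08  0.13  0.46] F [-10.9  -1.9   5.5] M [-0.71  2.26 -0.12] t 23.12
7 d [-0.01  0.16  0.53] F [-12.8  -1.4   5.9] M [-0.66  2.64 -0.17] t 23.38
8 d [0.04 0.18 0.61] F [-14.1  -1.8   7.5] M [-0.68  2.91 -0.14] t 23.62
9 d [0.09 0.15 0.69] F [-14.9  -2.4   8.1] M [-0.7   3.3  -0.12] t 23.88
10 d [0.14 0.16 0.75] F [-18.1  -1.6   9. ] M [-0.68  3.67 -0.12] t 24.12
```

Contact with the short fence, again where expected (d_x≈0). Now I'll push y again, restore the downward load, and check the tool tilt.

```bash
cat >> push.py <<'E'
def tilt(): 
    R=B@Ro.from_quat(arm.get_eef_rot()).as_matrix(); print("tool z in plate frame (mrad)",(R[:2,2]*1e3).round(1),"yaw",round(np.degrees(np.arctan2(R[1,0],R[0,0]))+15.8,2))
E
python3 - <<'E'
from push import *
t=np.load("cmd.npy"); tilt()
t=t-.0015*ez; arm.line_to(t,.03); st("down"); tilt()
for i in range(6):
    t=t+.0025*ey; arm.line_to(t,.03); f,d=st(i)
    if f[1]<-17: break
tilt(); np.save("cmd.npy",t); print(arm.get_opening(),(B@(t-c)*1e3).round(1))
C=cam("wrist"); np.savez("fin",K=C[0],R=C[1],t=C[2]); im=imaging.snapshot("wrist"); cv2.imwrite("pics/fin.png",im)
cv2.imwrite("pics/finc.png",cv2.resize(im[140:340,160:400],None,fx=3,fy=3,interpolation=cv2.INTER_CUBIC))
E
```

```text
tool z in plate frame (mrad) [-24.5   3.7] yaw 16.65
down d [0.08 0.15 0.63] F [-19.9  -2.1  14.9] M [-0.67  4.08 -0.11] t 24.38
tool z in plate frame (mrad) [-24.4   4.4] yaw 16.65
0 d [0.11 0.25 0.67] F [-18.5  -5.4  13.5] M [-1.18  4.06 -0.09] t 24.62
1 d [0.14 0.33 0.7 ] F [-18.5  -9.2  12.6] M [-1.72  4.06 -0.03] t 24.88
2 d [0.14 0.42 0.76] F [-19.  -11.4  12.3] M [-2.28  4.05  0.02] t 25.12
3 d [0.18 0.48 0.8 ] F [-19.8 -15.3  11.6] M [-2.89  4.08  0.14] t 25.38
4 d [0.19 0.59 0.9 ] F [-18.7 -16.4  11.2] M [-3.5   4.09  0.19] t 25.62
5 d [0.15 0.65 0.95] F [-18.7 -20.3  11.9] M [-4.13  4.13  0.33] t 25.88
tool z in plate frame (mrad) [-22.6 -16.6] yaw 16.24
0.2818646927222356 [10.8 14.4  1.9]
```

View pics/finc.png

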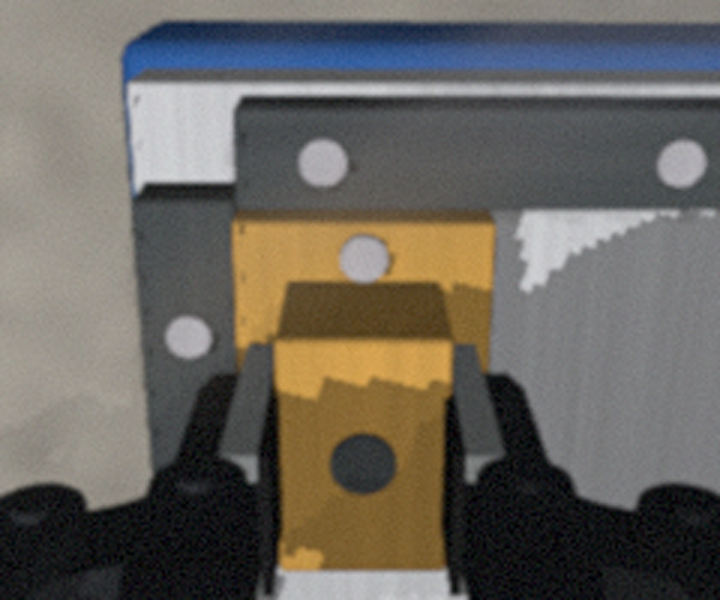

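The die fills the corner: the foot meets the short fence (crop row ~212) and the long fence (crop column ~235). But the tool, and so the die, has tilted 1.4°/1° under load (TCP 0.6 mm high). I'll counter-rotate the command until it stands flat again.

Run:
```python
from push import *
t=np.load("cmd.npy"); corr=np.zeros(2); yaw=16.7
for i in range(6):
    Rm=B@Ro.from_quat(arm.get_eef_rot()).as_matrix(); zx,zy=Rm[:2,2]
    if max(abs(zx),abs(zy))<.002 and i>1: break
    corr+=np.clip(1.2*np.array([-zy,zx]),-.02,.02); yaw=min(yaw+.2,17.1)
    o=(Ro.from_matrix(B.T)*Ro.from_rotvec([corr[0],corr[1],0])*Ro.from_matrix(B)*Ro.from_quat(qd(np.radians(yaw)))).as_quat()
    arm.line_to(t,.03,ori=o); st(i); tilt(); print(corr.round(4))
np.savez("c2",t=t,corr=corr,yaw=yaw)
```

```text
0 d [-0.    0.46  0.28] F [-18.6 -20.   10. ] M [-4.55  4.16  0.04] t 26.18
tool z in plate frame (mrad) [-2.1  3.4] yaw 16.38
[ 0.0199 -0.02  ]
1 d [0.02 0.48 0.27] F [-18.1 -19.8   8.9] M [-4.37  4.19 -0.15] t 26.43
tool z in plate frame (mrad) [ 0.2 -0.7] yaw 16.52
[ 0.0158 -0.0226]
```

Run:
```python
from push import *
z=np.load("c2.npz"); t=z["t"]-.0008*ez
o=(Ro.from_matrix(B.T)*Ro.from_rotvec([*z["corr"],0])*Ro.from_matrix(B)*Ro.from_quat(qd(np.radians(17.0)))).as_quat()
arm.line_to(t,.03,ori=o); arm.pause(.5); st(); tilt(); arm.pause(1); st(); tilt(); print(arm.get_opening(),arm.get_finger_force())
im=imaging.snapshot("wrist"); cv2.imwrite("pics/fin2.png",cv2.resize(im[140:340,160:400],None,fx=3,fy=3,interpolation=cv2.INTER_CUBIC))
```

```text
d [-0.03  0.48  0.17] F [-20.1 -19.8  13.3] M [-4.36  4.44 -0.07] t 27.18
tool z in plate frame (mrad) [ 0.2 -0.2] yaw 16.44
 d [-0.03  0.52  0.17] F [-20.7 -20.3  12.5] M [-4.34  4.46 -0.13] t 28.18
tool z in plate frame (mrad) [ 0.2 -0.2] yaw 16.45
0.2814142895787136 96.47144436836243
```

View pics/fin2.png

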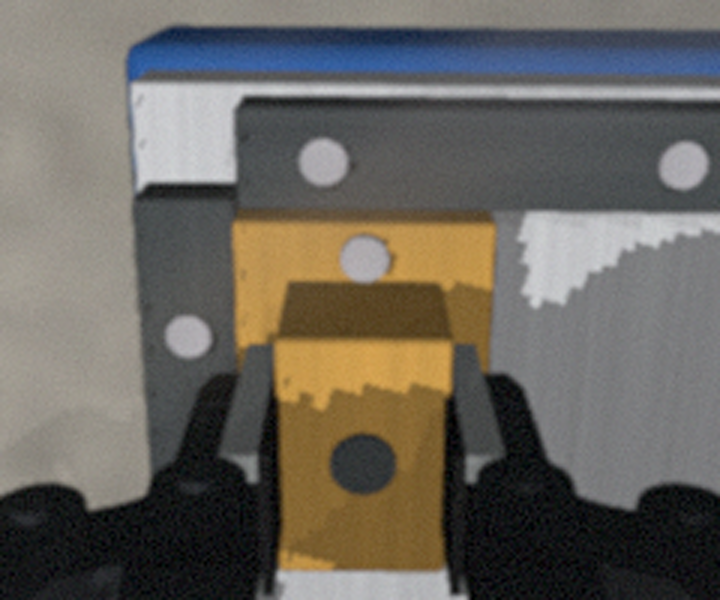

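The die sits flat, with its foot flush against both fences in the picture (crop row ~212 and column ~235). It is upright and square with about 20 N on each side, and steady for over a second, so I'm handing in.

```bash
python3 -c "
from station import finish_job
print(finish_job())"
```

```text
the job is handed in; nothing more can be done
None
```

The brass die stands flat on the setting plate, flush against both fences and still held there with about 20 N towards each; the job was handed in at about 28 s and no verdict was returned.

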